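# Wind the specimen carriage to its index with fingertip strokes on the wing knob

### The arm

A 6-joint arm with a two-finger parallel gripper is mounted at the origin on the work surface. World frame = base frame: x ahead of the robot, y to its left, z up, the work surface at z = 0. Lengths are in m, angles in rad, forces in N, time in s.
With the tool pointing down it reaches from about 0.3 to 0.825 m from the base axis. Payload 5.4 kg.
Tool frame: the origin (TCP) lies midway between the tips of the shut fingers; the grasp point (between the pads) lies 19 mm behind it; z points along the fingers, y is the line along which they close (so a half turn about z gives the same grasp; the last joint's range is limited). The gripper opens to 92 mm and grips with 3 to 60 N. Pads are 20 mm wide; open, the fingers measure 128 mm over their backs; the gripper's body (75 mm by 189 mm) begins 69 mm behind the grasp point.
Start: joints at [0.898, 0.158, 1.597, -0, 1.386, -0.21], TCP at [0.257, 0.514, 0.215] pointing down, gripper open.
Joint ranges: [-2.91, 2.91], [-0.94, 2.29], [0.18, 2.7], [-1.29, 4.43], [0.17, 2.64], [-3, 3]. Speed limits (rad/s): [2.57, 2.57, 3.14, 3.14, 3.14, 3.14].

### API

Orientations are given as a 3x3 rotation matrix whose columns are the frame's x, y, z axes.
In Python, from cell import monitor, imaging, r gives the robot as it stands.
- The arm moves only by the tool play_rows, never from a script. Its argument "targets" is a list of rows, each a list of 3 entries, a list of its own where there are three numbers: the shift along the tool's x, y, z in m, then the turn about the tool's z in degrees, then the finger opening in m, from 0 to 0.0919. A call has 1 to 20 rows; each row is the pose to reach, as a shift and turn from the pose commanded when the call began, along the tool's axes at that moment; what a row does not reach only later rows make up. A row lasts 1/12 s, in which the tool goes at most 41.7 mm and 7.16 degrees, less where a joint would pass 70% of its speed; a pose out of reach is approached as far as the arm can. A call with a gripper value outside its range is refused whole. The fingers move at their own pace and stop on an object; "squeeze" is the grip in N (left out, the last holds). Time passes only in rows, so rows that repeat a pose let the fingers close. It gives the time, the measured TCP pose, the force, the opening and the grip force at its end, in the units of the state.
- monitor.read_state(): the state, without advancing time (a new reading comes with each control period).
- imaging.snapshot(name): name is "side" or "top" or "wrist"; returns the picture (480x640x3 uint8, red, green, blue); there is no depth.
- imaging.camera_model(name): a dict with "fx", "fy", "cx", "cy" (pixels), "distortion" ([k1, k2, p1, p2, k3] as OpenCV has them; the pictures are not rectified), "rvec" (rotation vector, rad) and "tvec" (3), from world to camera coordinates, as OpenCV has them. Camera axes: x right, y down, z forward; pixel columns grow to the right and rows downward; lengths in m; the calibration is good to about 2 mm. A picture is of the moment at which its call begins: read the wrist's pose just before it. camera_model takes no time and is no camera call; for the wrist camera it gives the pose at the moment of the call.
- r.job_done(): hands the job in; it is judged then, once.
The state is a dict: "t": time; "qpos": joint angles; "joint_velocities": joint speeds; "effort": joint torques, N m; "tool_pos": TCP position; "orientation": TCP orientation; "contact_force": force on the tool from outside, world axes, zero at the start; "moment": the same for the moment, N m; "finger_gap": opening from 0.0 (shut) to 1.0 (fully open); "gripper_force": force on a finger pad.
Only numpy, scipy, OpenCV 4.12 (cv2) and the standard library are available. Lean on these libraries where they do the work, as an engineer would, in place of code of your own. Each camera call takes 0.05 s, during which the arm holds its last target. There are 200 camera calls.

### The job

On the microscope stage, stroke the wings of the orange wing knob round clockwise with a fingertip, light push after light push, until the white pointer of the specimen carriage stands within the red band; then take the hand away. Do not pinch or force the knob, do not touch the carriage itself, and leave the things lying around where they are.

Things in the scene. Friction and masses are not known exactly. Their poses are not given: they have to be found in the camera images.
- stage: cream microscope base, fixed to the table, 180 (x) x 380 (y) x 30 mm high. Origin at the centre of its underside, on the table; x across it, y along it (wing knob at the +y end, column at the -y end), z up. 'Stage x, y' below mean this frame.
- knob_axis (a point): point on the wing knob's upright axis, half-way up its wings: stage x 0, y 135 mm, 61 mm above the table. Black hub 26 mm across, top at 78 mm. Two opposite upright orange wings, 7 mm thick with round 10 mm ends, reach 34 mm from the axis, from 44 to 78 mm above the table. Below: a collar 34 mm across, top at 38 mm, on the base top at 30 mm.
- housing_top (a point): middle of the top of the cream gear housing, 70 (x) x 30 (y) mm, 85 mm above the table, at stage x 0, y 82 mm. Its +y face is 38 mm from the knob's axis, so a lowered fingertip cannot pass round on that side; the +y side and both x sides of the knob are open.
- wing_dotted (a point): point in the middle of the round end of the wing with the white dot, 29 mm from the axis, 61 mm above the table
- wing_plain (a point): the same point on the other wing, opposite, without a dot
- drive_knob (a joint): turn of the wing knob in rad, growing clockwise seen from above, stops at -0.6 and 9.5. At 0 the dotted wing points along stage +x. Friction (0.05 N m, about 2 N on a wing) holds it where it is left; no spring, no coasting. Each rad clockwise moves the carriage 9 mm towards stage -y.
- pointer (a point): tip of the white pointer (4 mm wide) at the +x edge of the aluminium specimen carriage (84 x 60 mm, about 38 to 51 mm above the table), at stage x = 56 mm, y = 30 mm - 9 mm per rad of drive_knob; it slides along stage y
- band: red index band, 22 mm (stage x) x 14 mm (stage y), 3 mm thick, fixed on the black rail beside the carriage; origin at the centre of its underside, axes parallel to the stage's. The pointer is inside the band when its tip is within 7 mm of the origin along stage y. It always starts 36 to 65 mm farther towards -y than the pointer.
- column_top (a point): top of the steel microscope column (30 mm across), 270 mm above the table, at stage x = -30, y = -150 mm. Arm and round camera head (68 mm across, 147 to 261 mm above the table) reach from it over the carriage to stage y = -11 mm; keep the hand and arm clear of them.
- vial: bystander, loose: a small amber screw-top vial, 28 mm across, 55 mm high; origin at the centre of its underside
- loupe: bystander, loose: a black eyepiece loupe, 36 mm across, 36 mm high; origin at the centre of its underside
- tweezers: bystander, loose: steel tweezers lying flat, 130 mm long, 10 mm high; origin at the centre of its underside
- dish: bystander, loose: a low white dish, 80 mm across, 15 mm high; origin at the centre of its underside
- cleaner: bystander, loose: a white bottle with a blue cap, 50 mm across, 130 mm high, standing; origin at the centre of its underside
- slide_box: bystander, loose: a closed blue slide box, 85 x 50 x 30 mm, lying beyond the knob end of the stage; origin at the centre of its underside
- marker: bystander, loose: a white marker pen with a black cap lying flat, 122 mm long, 13 mm high; origin at the centre of its underside

How it is judged:
At the end, for the whole second after the job is handed in: the pointer tip is within 7 mm of the middle of the red band along the slide (inside the band), the knob is at rest, and every bystander is within 20 mm of where it started (y of pointer in the frame of band between -0.007 and 0.007 m and velocity of joint drive_knob between -0.05 and 0.05 rad/s and distance of each of vial, loupe, tweezers, dish, cleaner, slide_box, marker from where it was at the start of the episode below 0.02 m); the robot touches nothing.
It fails at once if the wing knob is pinched or forced (more than 15 N between fingers and knob) (contact force between the fingers and drive_knob above 15 N).
It fails at once if the specimen carriage is touched by the robot instead of being driven by the knob (contact force between any of the fingers, the arm and carriage above 0.5 N).
It fails at once if a bystander is shifted more than 20 mm, lifted or tipped over (distance of any of vial, loupe, tweezers, dish, cleaner, slide_box, marker from where it was at the start of the episode above 0.02 m or angle between any of vial, loupe, tweezers, dish, cleaner, slide_box, marker's own z axis and vertical above 0.5 rad).
It also fails if it takes over 70 s, if anything falls off the work surface, if the arm or the gripper's body presses on something with over 40 N, if the wrist force passes 120 N, or if a joint passes its speed limit or range.

## Working session

There is one attempt and no reset: what is moved stays moved. The work goes in short steps, Python scripts to look and compute and a tool call to move; the robot and the scene stay as the last step left them, time stands still between calls to the robot, and variables do not carry over. Pictures are saved under pics/ and viewed, at most 10 in all, crops included, and the job is handed in when it is done.

Besides the shell and the picture viewer there is one more tool, called after "Call:" as a command line: name --argument value ..., lists and objects as JSON in quotes. play_rows: Moves the arm, as the interface text tells. Its arguments: {"type":"object","properties":{"targets":{"type":"array"},"squeeze":{"type":"number"}},"required":["targets"]}

```bash
mkdir -p pics; python3 - <<'E'
from cell import monitor, imaging, r
import cv2
s=monitor.read_state();print(s['t'],s['tool_pos'],s['orientation'],s['finger_gap'])
for n in ['side','top']:
    cv2.imwrite(f'pics/{n}0.png',imaging.snapshot(n)[:,:,::-1]);print(imaging.camera_model(n))
E
```

```text
0.0 [0.25633668 0.51401964 0.21364919] [[-8.94814853e-01  4.46435991e-01 -1.13314776e-03]
 [ 4.46437275e-01  8.94813771e-01 -1.44050292e-03]
 [ 3.70863871e-04 -1.79486280e-03 -9.99998320e-01]] 1.0037860233820124
{'fx': 562.9909690069517, 'fy': 562.9909690069517, 'cx': 317.48630243445405, 'cy': 240.15836019677735, 'distortion': array([0.00352883, 0.        , 0.        , 0.        , 0.        ]), 'rvec': array([ 0.26007853, -2.90197361,  0.98321008]), 'tvec': array([0.55575938, 0.16699029, 1.03923222])}
{'fx': 623.3619306481269, 'fy': 623.3619306481269, 'cx': 309.90573992701957, 'cy': 245.63087728393856, 'distortion': array([-0.16537626,  0.        ,  0.        ,  0.        ,  0.        ]), 'rvec': array([ 2.17148672, -2.17749702,  0.1085436 ]), 'tvec': array([0.02179269, 0.54681302, 1.44119673])}
```

View pics/top0.png

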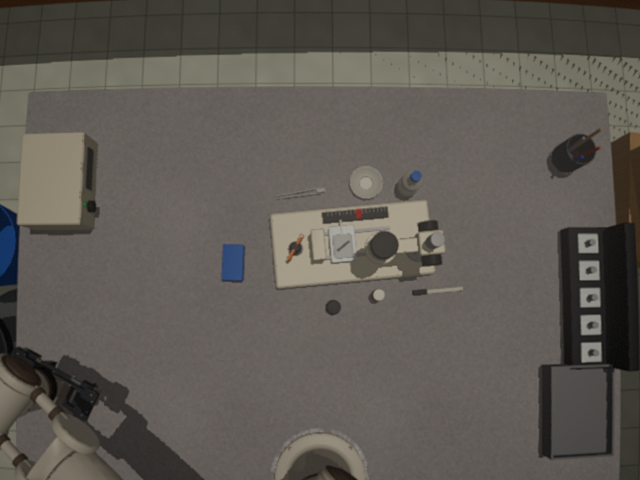

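View pics/side0.png

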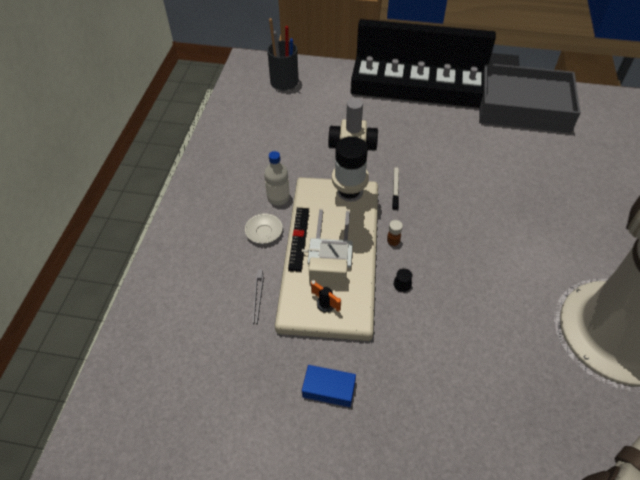

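Top: the stage covers about (272–440, 202–288), the knob is at (295,248), the red band at (359,213) and the slide box at (233,262). Side: the knob is at (326,297) and the band at (299,233). I'll zoom in on both.

```bash
python3 - <<'E'
import cv2
a=cv2.imread('pics/top0.png')[190:300,262:402];b=cv2.imread('pics/side0.png')[190:345,265:405]
cv2.imwrite('pics/c1.png',cv2.resize(a,(770,605))[:600] if 0 else cv2.resize(a,None,fx=5.4,fy=5.4,interpolation=cv2.INTER_CUBIC))
cv2.imwrite('pics/c2.png',cv2.resize(b,None,fx=3.8,fy=3.8,interpolation=cv2.INTER_CUBIC))
E
```

```text
(no output)
```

View pics/c1.png

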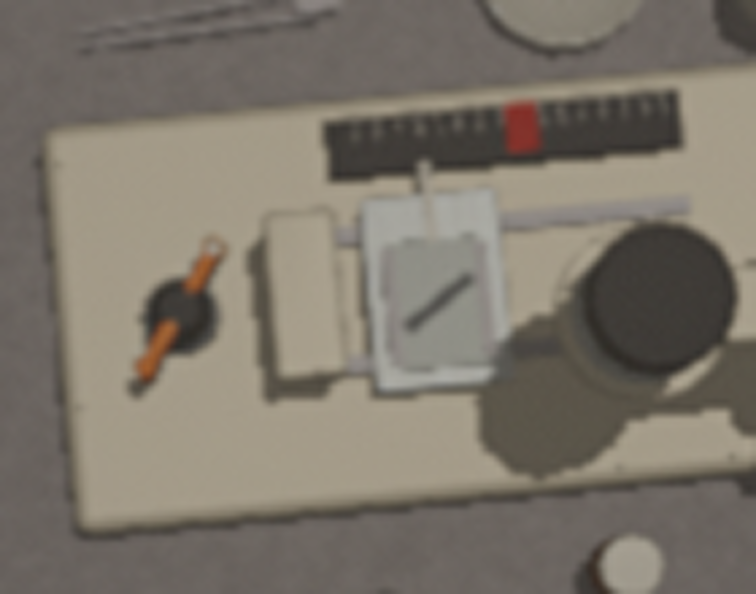

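View pics/c2.png

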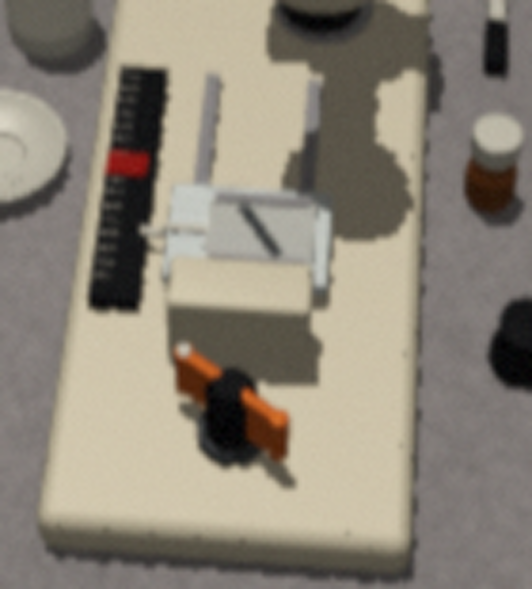

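```bash
cat > h.py <<'E'
import numpy as np, cv2
from cell import monitor, imaging, r
from scipy.optimize import least_squares
def proj(n,P,m=None):
    m=m or imaging.camera_model(n)
    K=np.array([[m['fx'],0,m['cx']],[0,m['fy'],m['cy']],[0,0,1]])
    return cv2.projectPoints(np.atleast_2d(P).astype(float),m['rvec'],m['tvec'],K,m['distortion'])[0][:,0]
def crop(n,p):
    p=np.array(p,float)
    return (p+.5)/5.4-.5+[262,190] if n=='top' else (p+.5)/3.8-.5+[265,190]
def S(v,P): # stage->world
    P=np.atleast_2d(P);c,s=np.cos(v[2]),np.sin(v[2])
    return np.c_[P[:,:2]@np.array([[c,s],[-s,c]])+v[:2],P[:,2]]
E
python3 - <<'E'
from h import *
H=[(35,97,85),(35,67,85),(-35,97,85),(-35,67,85)]
M={'top':([*H,(90,190,30),(-90,190,30),(0,135,78)],[(265,212),(330,210),(283,378),(345,372),(48,130),(82,530),(181,313)]),
'side':([*H,(90,190,30),(-90,190,30),(0,135,78)],[(168,303),(175,258),(312,312),(315,262),(42,520),(411,545),(235,383)])}
f=lambda v:np.concatenate([(proj(n,S(v,np.array(P)/1e3))-crop(n,p)).ravel() for n,(P,p) in M.items()])
best=min((least_squares(f,[.5,0,a],x_scale=[.1,.1,1]) for a in np.arange(-3,3.2,1)),key=lambda q:q.cost)
v=best.x;print(v,np.round(best.fun.reshape(-1,2),1).tolist())
np.save('v.npy',v)
def tri(d):
    g=lambda P:np.concatenate([(proj(n,S(v,P))-crop(n,p)).ravel() for n,p in d.items()])
    q=least_squares(g,[0,0,.05],x_scale=.1);return np.round(q.x*1e3,1),np.round(q.fun,1)
print('band',tri({'top':(522,128),'side':(128,163)}))
print('ptr',tri({'top':(424,163),'side':(146,231)}))
print('dot',tri({'top':(213,245),'side':(183,350)}))
print('plain',tri({'top':(145,374),'side':(280,413)}))
print('knob world',S(v,[0,.135,.061]))
s=monitor.read_state();m=imaging.camera_model('wrist')
print('box', S(v,[0,.19,.03]))
for n in ['top']:
    # slide box footprint from px
    for p in [(233,262),(333,307),(300,193)]:
        g=lambda P:(proj(n,[P[0],P[1],.03])-np.array(p)).ravel();w=least_squares(g,[.5,0]).x
        d=w-v[:2];c,s_=np.cos(v[2]),np.sin(v[2]);print(p,w,'stage',d@np.array([[c,-s_],[s_,c]]))
E
```

```text
[ 0.5519008  -0.07917562  0.0976255 ] [[-0.9, 0.9], [0.2, -0.0], [-1.1, 0.9], [0.6, 0.7], [-2.3, -0.2], [-1.4, 1.8], [-0.5, -0.5], [-0.4, -0.8], [-0.7, -2.3], [0.1, -0.7], [0.1, -1.0], [-1.7, -0.3], [1.0, 0.2], [-0.5, -1.0]]
band (array([ 67.8, -21. ,  38.6]), array([ 0. ,  0.1, -0.1, -0. ]))
ptr (array([55. , 23.2, 39.2]), array([ 0. ,  0.8, -0.7, -0.1]))
dot (array([ 25.8, 117.8,  74.1]), array([ 0. ,  0.3, -0.2, -0. ]))
plain (array([-23.9, 151.5,  77.4]), array([-0. , -0.6,  0.5,  0.1]))
knob world [[0.53874228 0.05518157 0.061     ]]
box [[0.5333814  0.10991968 0.03      ]]
(233, 262) [0.50837146 0.20088092] stage [-0.01602482  0.28296585]
(333, 307) [ 0.40270382 -0.03308975] stage [-0.14399455  0.06040873]
(300, 193) [0.67183003 0.04339833] stage [0.13130553 0.11030074]
```

```bash
cat >> h.py <<'E'
v=np.load('v.npy')
def K(): return S(v,[0,.135,.061])[0][:2]
def pose(phi,rad,off,z,base=None):
    """wing direction phi (deg, stage frame), finger centre at rad along it, off behind (ccw). -> world pos, tool yaw deg (tool x = ccw tangent)"""
    a=np.radians(phi)+v[2];u=np.array([np.cos(a),np.sin(a)]);t=np.array([-u[1],u[0]])
    return np.r_[K()+rad*u+off*t,z],np.degrees(a)+90
def rows(ps):
    s=monitor.read_state();R=np.array(s['orientation']);y0=np.degrees(np.arctan2(R[1,0],R[0,0]))
    print('tcp',np.round(s['tool_pos'],4),'yaw',round(y0,1),'F',np.round(s['contact_force'],1),'t',s['t'])
    out=[]
    for p,y in ps:
        d=R.T@(p-np.array(s['tool_pos'])); out.append([[round(float(q),3) for q in d],round(float((y0-y+180)%360-180),1),0.0])
    print(str(out).replace(' ',''))
E
python3 -c "
from h import *
rows([pose(146,.033,.026,.20)])"
```

```text
tcp [0.2564 0.5141 0.2137] yaw 153.5 F [-0.2 -0.  -0.1] t 0.1
[[[-0.424,-0.309,0.014],-88.1,0.0]]
```

Call:
play_rows --targets '[[[-0.424, -0.309, 0.014], -88, 0.0], [[-0.424, -0.309, 0.014], -88, 0.0], [[-0.424, -0.309, 0.014], -88, 0.0], [[-0.424, -0.309, 0.014], -88, 0.0], [[-0.424, -0.309, 0.014], -88, 0.0], [[-0.424, -0.309, 0.014], -88, 0.0], [[-0.424, -0.309, 0.014], -88, 0.0], [[-0.424, -0.309, 0.014], -88, 0.0], [[-0.424, -0.309, 0.014], -88, 0.0], [[-0.424, -0.309, 0.014], -88, 0.0], [[-0.424, -0.309, 0.014], -88, 0.0], [[-0.424, -0.309, 0.014], -88, 0.0], [[-0.424, -0.309, 0.014], -88, 0.0], [[-0.424, -0.309, 0.014], -88, 0.0], [[-0.424, -0.309, 0.014], -88, 0.0], [[-0.424, -0.309, 0.014], -88, 0.0], [[-0.424, -0.309, 0.014], -88, 0.0], [[-0.424, -0.309, 0.014], -88, 0.0]]'

```text
t: 1.6
tool_pos: [0.4974, 0.05, 0.2003]
orientation: [[-0.477, -0.879, -0.001], [-0.879, 0.477, 0.001], [-0.0, 0.001, -1.0]]
contact_force: [0.2, -0.3, -1.1]
finger_gap: 0.003
gripper_force: 0.0
```

```bash
python3 - <<'E'
from h import *
rows([pose(146,.033,.026,.20)])
m=imaging.camera_model('wrist');im=imaging.snapshot('wrist')[:,:,::-1].copy()
for P in [(0,135,78),(-28.2,154,78),(28.2,116,78),(35,97,85),(-35,97,85),(90,190,30),(-90,190,30)]:
    q=proj('wrist',S(v,np.array(P)/1e3),m)[0];print(P,np.round(q));cv2.drawMarker(im,tuple(int(t) for t in np.clip(q,-999,999)),(0,255,0),0,14,1)
s=monitor.read_state();q=proj('wrist',s['tool_pos'],m)[0];print('tcp',q)
cv2.imwrite('pics/w1.png',im)
E
```

```text
tcp [0.4974 0.05   0.2003] yaw -118.5 F [ 0.2 -0.3 -1.1] t 1.6
[[[0.002,-0.001,0.0],-0.1,0.0]]
(0, 135, 78) [277. 257.]
(-28.2, 154, 78) [323. 257.]
(28.2, 116, 78) [231. 257.]
(35, 97, 85) [205. 244.]
(-35, 97, 85) [285. 190.]
(90, 190, 30) [238. 340.]
(-90, 190, 30) [406. 234.]
tcp [321.64265279 291.65936706]
```

View pics/w1.png

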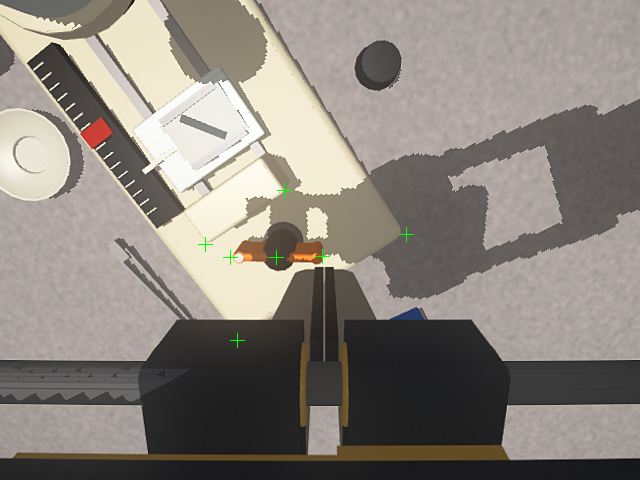

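The wrist view agrees with the fit: the dot is at (239,257), the wing ends at x≈236 and 323, and the hub at about (283,245). The knob sits about 2 mm further towards the plain wing, so I'll apply that, then descend and start the first stroke.

```bash
python3 - <<'E'
from h import *
a=np.radians(146)+v[2]; v[:2]+=.002*np.array([np.cos(a),np.sin(a)]); np.save('v.npy',v)
import h; h.v=v
R=.031
rows([pose(146,R,.026,z) for z in (.16,.12,.085,.065,.052,.052)]+[pose(146,R,o,.052) for o in (.022,.018,.015)]+[pose(146-4*k,R,.014,.052) for k in range(11)])
E
```

```text
tcp [0.4975 0.0502 0.2004] yaw -118.5 F [-0.5  0.3  0.5] t 1.65
[[[0.002,-0.001,0.04],-0.0,0.0],[[0.002,-0.001,0.08],-0.0,0.0],[[0.002,-0.001,0.115],-0.0,0.0],[[0.002,-0.001,0.135],-0.0,0.0],[[0.002,-0.001,0.148],-0.0,0.0],[[0.002,-0.001,0.148],-0.0,0.0],[[-0.002,-0.001,0.148],-0.0,0.0],[[-0.006,-0.001,0.148],-0.0,0.0],[[-0.009,-0.001,0.148],-0.0,0.0],[[-0.01,-0.001,0.148],-0.0,0.0],[[-0.012,-0.0,0.148],4.0,0.0],[[-0.014,0.001,0.148],8.0,0.0],[[-0.017,0.001,0.148],12.0,0.0],[[-0.019,0.002,0.148],16.0,0.0],[[-0.021,0.002,0.148],20.0,0.0],[[-0.024,0.002,0.148],24.0,0.0],[[-0.026,0.002,0.148],28.0,0.0],[[-0.029,0.002,0.148],32.0,0.0],[[-0.031,0.001,0.148],36.0,0.0],[[-0.033,0.001,0.148],40.0,0.0]]
```

Call:
play_rows --targets '[[[0.002, -0.001, 0.04], 0, 0.0], [[0.002, -0.001, 0.08], 0, 0.0], [[0.002, -0.001, 0.115], 0, 0.0], [[0.002, -0.001, 0.135], 0, 0.0], [[0.002, -0.001, 0.148], 0, 0.0], [[0.002, -0.001, 0.148], 0, 0.0], [[-0.002, -0.001, 0.148], 0, 0.0], [[-0.006, -0.001, 0.148], 0, 0.0], [[-0.009, -0.001, 0.148], 0, 0.0], [[-0.01, -0.001, 0.148], 0, 0.0], [[-0.012, 0, 0.148], 4, 0.0], [[-0.014, 0.001, 0.148], 8, 0.0], [[-0.017, 0.001, 0.148], 12, 0.0], [[-0.019, 0.002, 0.148], 16, 0.0], [[-0.021, 0.002, 0.148], 20, 0.0], [[-0.024, 0.002, 0.148], 24, 0.0], [[-0.026, 0.002, 0.148], 28, 0.0], [[-0.029, 0.002, 0.148], 32, 0.0], [[-0.031, 0.001, 0.148], 36, 0.0], [[-0.033, 0.001, 0.148], 40, 0.0]]'

```text
t: 3.32
tool_pos: [0.5128, 0.0785, 0.0531]
orientation: [[-0.932, -0.363, -0.001], [-0.363, 0.932, -0.0], [0.001, 0.0, -1.0]]
contact_force: [-2.2, -0.5, 1.0]
finger_gap: 0.004
gripper_force: 1.0
```

```bash
python3 - <<'E'
from h import *
rows([pose(106-4*k,.031,.014,.052) for k in range(1,21)])
im=imaging.snapshot('top')[190:300,262:402,::-1];im2=imaging.snapshot('side')[190:345,265:405,::-1]
cv2.imwrite('pics/s1.png',np.hstack([cv2.resize(im,(420,330),interpolation=2),cv2.resize(im2,(298,330),interpolation=2)]))
E
```

```text
tcp [0.5128 0.0785 0.0531] yaw -158.7 F [-2.2 -0.5  1. ] t 3.3167
[[[-0.002,0.002,0.001],3.7,0.0],[[-0.005,0.003,0.001],7.7,0.0],[[-0.007,0.004,0.001],11.7,0.0],[[-0.009,0.004,0.001],15.7,0.0],[[-0.012,0.004,0.001],19.7,0.0],[[-0.014,0.004,0.001],23.7,0.0],[[-0.016,0.004,0.001],27.7,0.0],[[-0.019,0.004,0.001],31.7,0.0],[[-0.021,0.004,0.001],35.7,0.0],[[-0.023,0.003,0.001],39.7,0.0],[[-0.026,0.003,0.001],43.7,0.0],[[-0.028,0.002,0.001],47.7,0.0],[[-0.03,0.001,0.001],51.7,0.0],[[-0.032,-0.001,0.001],55.7,0.0],[[-0.034,-0.002,0.001],59.7,0.0],[[-0.036,-0.003,0.001],63.7,0.0],[[-0.038,-0.005,0.001],67.7,0.0],[[-0.039,-0.007,0.001],71.7,0.0],[[-0.041,-0.008,0.001],75.7,0.0],[[-0.042,-0.01,0.001],79.7,0.0]]
```

View pics/s1.png

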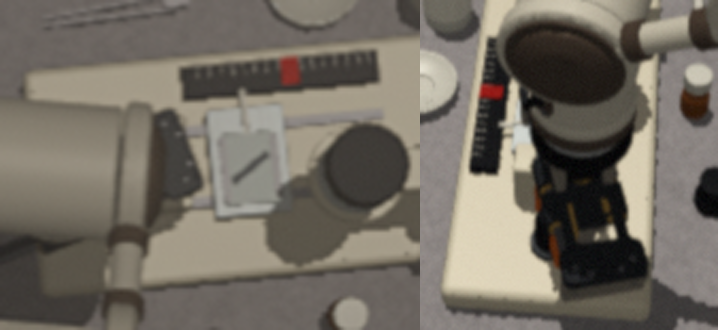

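The crop shows the finger behind the wing and the arm clear of the microscope head. The pointer has moved from about px 78 to 80 towards the band, at a push of only about 2 N. I'll carry on with the stroke.

Call:
play_rows --targets '[[[-0.002, 0.001, 0.001], 4, 0.0], [[-0.005, 0.002, 0.001], 8, 0.0], [[-0.007, 0.002, 0.001], 12, 0.0], [[-0.009, 0.003, 0.001], 16, 0.0], [[-0.012, 0.003, 0.001], 20, 0.0], [[-0.014, 0.003, 0.001], 24, 0.0], [[-0.016, 0.003, 0.001], 28, 0.0], [[-0.019, 0.003, 0.001], 32, 0.0], [[-0.021, 0.003, 0.001], 36, 0.0], [[-0.023, 0.002, 0.001], 40, 0.0], [[-0.026, 0.002, 0.001], 44, 0.0], [[-0.028, 0.001, 0.001], 48, 0.0], [[-0.03, 0, 0.001], 52, 0.0], [[-0.032, -0.001, 0.001], 56, 0.0], [[-0.034, -0.002, 0.001], 60, 0.0], [[-0.036, -0.003, 0.001], 64, 0.0], [[-0.038, -0.005, 0.001], 68, 0.0], [[-0.039, -0.007, 0.001], 72, 0.0], [[-0.041, -0.008, 0.001], 76, 0.0], [[-0.042, -0.01, 0.001], 80, 0.0]]'

```text
t: 5.08
tool_pos: [0.5562, 0.085, 0.052]
orientation: [[-0.521, 0.853, 0.001], [0.853, 0.521, 0.001], [0.001, 0.001, -1.0]]
contact_force: [0.6, 3.3, -0.8]
finger_gap: 0.006
gripper_force: 1.2
```

```bash
python3 - <<'E'
from h import *
rows([pose(26-4*k,.031,.014,.052) for k in range(1,16)])
im=imaging.snapshot('top')[190:300,262:402,::-1];im2=imaging.snapshot('side')[190:345,265:405,::-1]
cv2.imwrite('pics/s2.png',np.hstack([cv2.resize(im,(420,330),interpolation=2),cv2.resize(im2,(298,330),interpolation=2)]))
E
```

```text
tcp [0.5562 0.085  0.052 ] yaw 121.4 F [ 0.6  3.3 -0.8] t 5.0833
[[[-0.003,0.0,0.0],3.8,0.0],[[-0.005,0.001,0.0],7.8,0.0],[[-0.007,0.002,0.0],11.8,0.0],[[-0.01,0.002,0.0],15.8,0.0],[[-0.012,0.003,0.0],19.8,0.0],[[-0.014,0.003,0.0],23.8,0.0],[[-0.017,0.003,0.0],27.8,0.0],[[-0.019,0.002,0.0],31.8,0.0],[[-0.021,0.002,0.0],35.8,0.0],[[-0.024,0.001,0.0],39.8,0.0],[[-0.026,0.001,0.0],43.8,0.0],[[-0.028,-0.0,0.0],47.8,0.0],[[-0.03,-0.001,0.0],51.8,0.0],[[-0.032,-0.002,0.0],55.8,0.0],[[-0.034,-0.004,0.0],59.8,0.0]]
```

View pics/s2.png

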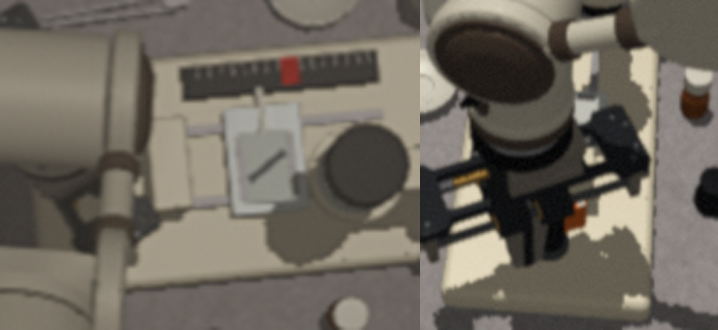

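The crop shows the pointer at x=259 and the band at 290 (3x crop). About 120° is done and roughly 160° is left. I'll finish this stroke, back off and lift.

Call:
play_rows --targets '[[[-0.003, 0, 0], 4, 0.0], [[-0.005, 0.001, 0], 8, 0.0], [[-0.007, 0.002, 0], 12, 0.0], [[-0.01, 0.002, 0], 16, 0.0], [[-0.012, 0.003, 0], 20, 0.0], [[-0.014, 0.003, 0], 24, 0.0], [[-0.017, 0.003, 0], 28, 0.0], [[-0.019, 0.002, 0], 32, 0.0], [[-0.021, 0.002, 0], 36, 0.0], [[-0.024, 0.001, 0], 40, 0.0], [[-0.026, 0.001, 0], 44, 0.0], [[-0.028, 0, 0], 48, 0.0], [[-0.03, -0.001, 0], 52, 0.0], [[-0.027, 0.001, 0], 52, 0.0], [[-0.021, 0.005, 0], 52, 0.0], [[-0.019, 0.006, -0.03], 52, 0.0], [[-0.019, 0.006, -0.06], 52, 0.0], [[-0.019, 0.006, -0.09], 52, 0.0], [[-0.019, 0.006, -0.1], 52, 0.0]]'

```text
t: 6.77
tool_pos: [0.5736, 0.0717, 0.1569]
orientation: [[0.347, 0.938, 0.008], [0.938, -0.347, -0.001], [0.002, 0.008, -1.0]]
contact_force: [1.1, 0.5, -0.1]
finger_gap: 0.005
gripper_force: 0.0
```

```bash
python3 - <<'E'
from h import *
rows([pose(154,.031,.028,.15)])
E
```

```text
tcp [0.5736 0.0717 0.1569] yaw 69.7 F [ 1.1  0.5 -0.1] t 6.7667
[[[-0.055,-0.06,0.006],-179.9,0.0]]
```

Call:
play_rows --targets '[[[-0.055, -0.06, 0.006], -7, 0.0], [[-0.055, -0.06, 0.006], -14, 0.0], [[-0.055, -0.06, 0.006], -21, 0.0], [[-0.055, -0.06, 0.006], -28, 0.0], [[-0.055, -0.06, 0.006], -35, 0.0], [[-0.055, -0.06, 0.006], -42, 0.0], [[-0.055, -0.06, 0.006], -49, 0.0], [[-0.055, -0.06, 0.006], -56, 0.0], [[-0.055, -0.06, 0.006], -63, 0.0], [[-0.055, -0.06, 0.006], -70, 0.0], [[-0.055, -0.06, 0.006], -77, 0.0], [[-0.055, -0.06, 0.006], -84, 0.0], [[-0.055, -0.06, 0.006], -91, 0.0], [[-0.055, -0.06, 0.006], -98, 0.0], [[-0.055, -0.06, 0.006], -105, 0.0], [[-0.055, -0.06, 0.006], -112, 0.0], [[-0.055, -0.06, 0.006], -119, 0.0], [[-0.055, -0.06, 0.006], -126, 0.0], [[-0.055, -0.06, 0.006], -133, 0.0], [[-0.055, -0.06, 0.006], -140, 0.0]]'

```text
t: 8.43
tool_pos: [0.495, 0.0411, 0.145]
orientation: [[-0.866, -0.5, -0.001], [-0.5, 0.866, -0.0], [0.001, 0.0, -1.0]]
contact_force: [0.4, -0.0, -0.1]
finger_gap: 0.005
gripper_force: 0.0
```

```bash
python3 - <<'E'
from h import *
rows([pose(154,.031,.026,.15)])
m=imaging.camera_model('wrist');im=imaging.snapshot('wrist')[:,:,::-1].copy()
for P in [(0,135,78),(-30.5,150,78),(30.5,120,78)]:
    q=proj('wrist',S(v,np.array(P)/1e3),m)[0];cv2.drawMarker(im,tuple(int(t) for t in np.clip(q,-999,999)),(0,255,0),0,14,1)
cv2.imwrite('pics/w2.png',im)
E
```

```text
tcp [0.495  0.0411 0.145 ] yaw -150.0 F [ 0.4 -0.  -0.1] t 8.4333
[[[-0.004,-0.001,-0.005],-39.6,0.0]]
```

View pics/w2.png

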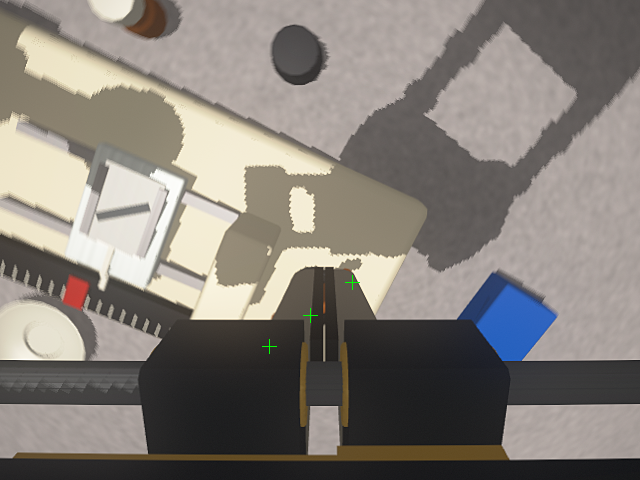

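The knob is hidden behind the fingers. The pointer is at (103,288) and the band at (76,292). Next I'll finish the turn and go down.

Call:
play_rows --targets '[[[-0.004, -0.001, 0], -7, 0.0], [[-0.004, -0.001, 0], -14, 0.0], [[-0.004, -0.001, 0], -21, 0.0], [[-0.004, -0.001, 0], -28, 0.0], [[-0.004, -0.001, 0], -35, 0.0], [[-0.004, -0.001, 0], -40, 0.0], [[-0.004, -0.001, 0], -40, 0.0], [[-0.004, -0.001, 0.03], -40, 0.0], [[-0.004, -0.001, 0.06], -40, 0.0], [[-0.004, -0.001, 0.08], -40, 0.0], [[-0.004, -0.001, 0.093], -40, 0.0], [[-0.004, -0.001, 0.093], -40, 0.0]]'

```text
t: 9.48
tool_pos: [0.4963, 0.0424, 0.0491]
orientation: [[-0.353, -0.936, -0.007], [-0.936, 0.353, 0.001], [0.001, 0.007, -1.0]]
contact_force: [0.1, 0.4, 0.0]
finger_gap: 0.004
gripper_force: 0.0
```

```bash
python3 - <<'E'
from h import *
rows([pose(154,.031,o,.052) for o in (.022,.018,.015)]+[pose(154-4*k,.031,.014,.052) for k in range(17)])
E
```

```text
tcp [0.4963 0.0424 0.0491] yaw -110.7 F [0.1 0.4 0. ] t 9.4833
[[[-0.005,-0.002,-0.003],-0.3,0.0],[[-0.009,-0.002,-0.003],-0.3,0.0],[[-0.012,-0.002,-0.003],-0.3,0.0],[[-0.013,-0.002,-0.003],-0.3,0.0],[[-0.015,-0.001,-0.003],3.7,0.0],[[-0.017,-0.001,-0.003],7.7,0.0],[[-0.02,-0.0,-0.003],11.7,0.0],[[-0.022,0.0,-0.003],15.7,0.0],[[-0.024,0.001,-0.003],19.7,0.0],[[-0.027,0.001,-0.003],23.7,0.0],[[-0.029,0.001,-0.003],27.7,0.0],[[-0.032,0.001,-0.003],31.7,0.0],[[-0.034,0.0,-0.003],35.7,0.0],[[-0.036,-0.0,-0.003],39.7,0.0],[[-0.038,-0.001,-0.003],43.7,0.0],[[-0.041,-0.002,-0.003],47.7,0.0],[[-0.043,-0.003,-0.003],51.7,0.0],[[-0.045,-0.004,-0.003],55.7,0.0],[[-0.047,-0.005,-0.003],59.7,0.0],[[-0.049,-0.007,-0.003],63.7,0.0]]
```

Call:
play_rows --targets '[[[-0.005, -0.002, -0.003], 0, 0.0], [[-0.009, -0.002, -0.003], 0, 0.0], [[-0.012, -0.002, -0.003], 0, 0.0], [[-0.013, -0.002, -0.003], 0, 0.0], [[-0.015, -0.001, -0.003], 4, 0.0], [[-0.017, -0.001, -0.003], 8, 0.0], [[-0.02, 0, -0.003], 12, 0.0], [[-0.022, 0, -0.003], 16, 0.0], [[-0.024, 0.001, -0.003], 20, 0.0], [[-0.027, 0.001, -0.003], 24, 0.0], [[-0.029, 0.001, -0.003], 28, 0.0], [[-0.032, 0.001, -0.003], 32, 0.0], [[-0.034, 0, -0.003], 36, 0.0], [[-0.036, 0, -0.003], 40, 0.0], [[-0.038, -0.001, -0.003], 44, 0.0], [[-0.041, -0.002, -0.003], 48, 0.0], [[-0.043, -0.003, -0.003], 52, 0.0], [[-0.045, -0.004, -0.003], 56, 0.0], [[-0.047, -0.005, -0.003], 60, 0.0], [[-0.049, -0.007, -0.003], 64, 0.0]]'

```text
t: 11.15
tool_pos: [0.5229, 0.0854, 0.0562]
orientation: [[-0.996, -0.092, -0.001], [-0.092, 0.996, -0.0], [0.001, -0.0, -1.0]]
contact_force: [-2.5, 1.2, 0.9]
finger_gap: 0.007
gripper_force: 1.1
```

```bash
python3 - <<'E'
from h import *
rows([pose(90-4*k,.031,.014,.052) for k in range(1,16)])
im=imaging.snapshot('top')[190:300,262:402,::-1];im2=imaging.snapshot('side')[190:345,265:405,::-1]
cv2.imwrite('pics/s3.png',np.hstack([cv2.resize(im,(420,330),interpolation=2),cv2.resize(im2,(298,330),interpolation=2)]))
E
```

```text
tcp [0.5229 0.0854 0.0562] yaw -174.7 F [-2.5  1.2  0.9] t 11.15
[[[0.001,0.001,0.004],3.7,0.0],[[-0.002,0.002,0.004],7.7,0.0],[[-0.004,0.003,0.004],11.7,0.0],[[-0.006,0.003,0.004],15.7,0.0],[[-0.009,0.003,0.004],19.7,0.0],[[-0.011,0.004,0.004],23.7,0.0],[[-0.013,0.004,0.004],27.7,0.0],[[-0.016,0.003,0.004],31.7,0.0],[[-0.018,0.003,0.004],35.7,0.0],[[-0.02,0.002,0.004],39.7,0.0],[[-0.023,0.002,0.004],43.7,0.0],[[-0.025,0.001,0.004],47.7,0.0],[[-0.027,-0.0,0.004],51.7,0.0],[[-0.029,-0.001,0.004],55.7,0.0],[[-0.031,-0.003,0.004],59.7,0.0]]
```

View pics/s3.png

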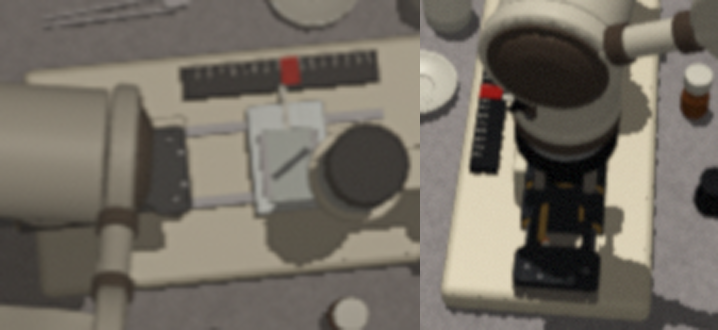

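The pointer is at (281,88) and the band centre at (290,70) in the crop, so about 7–8 mm remain, or roughly 47°. I'll push that far, then back off and lift.

Call:
play_rows --targets '[[[0, 0.001, 0.002], 4, 0.0], [[-0.002, 0.002, 0.003], 8, 0.0], [[-0.004, 0.003, 0.003], 12, 0.0], [[-0.006, 0.003, 0.003], 16, 0.0], [[-0.009, 0.003, 0.003], 20, 0.0], [[-0.011, 0.004, 0.003], 24, 0.0], [[-0.013, 0.004, 0.003], 28, 0.0], [[-0.016, 0.003, 0.003], 32, 0.0], [[-0.018, 0.003, 0.003], 36, 0.0], [[-0.02, 0.002, 0.003], 40, 0.0], [[-0.023, 0.002, 0.003], 44, 0.0], [[-0.024, 0.001, 0.003], 46, 0.0], [[-0.022, 0.003, 0.003], 46, 0.0], [[-0.017, 0.009, 0.003], 46, 0.0], [[-0.014, 0.012, 0.003], 46, 0.0], [[-0.014, 0.012, -0.03], 46, 0.0], [[-0.014, 0.012, -0.06], 46, 0.0], [[-0.014, 0.012, -0.1], 46, 0.0], [[-0.014, 0.012, -0.13], 46, 0.0], [[-0.014, 0.012, -0.13], 46, 0.0]]'

```text
t: 12.92
tool_pos: [0.5398, 0.0988, 0.1935]
orientation: [[-0.761, 0.648, 0.013], [0.648, 0.761, -0.001], [-0.011, 0.008, -1.0]]
contact_force: [0.4, 0.4, 0.4]
finger_gap: 0.004
gripper_force: 0.0
```

```bash
python3 - <<'E'
from h import *
rows([pose(44,.15,.014,.2)])
im=imaging.snapshot('top')[190:300,262:402,::-1]
cv2.imwrite('pics/s4.png',cv2.resize(im,None,fx=5.4,fy=5.4,interpolation=2))
E
```

```text
tcp [0.5398 0.0988 0.1935] yaw 139.6 F [0.4 0.4 0.4] t 12.9167
[[[-0.012,0.116,-0.005],-0.0,0.0]]
```

View pics/s4.png

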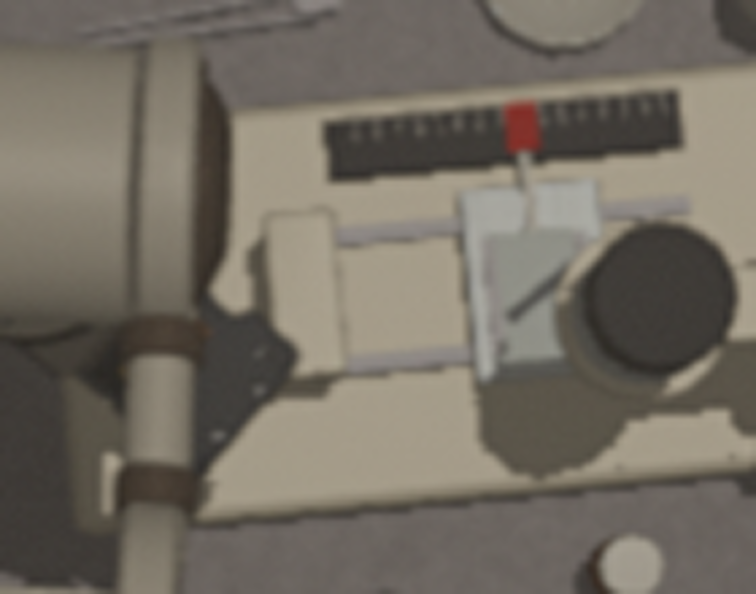

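The pointer tip at (522,155) lines up with the band centre at (522,128) to about 1 mm. The hand is up at z 0.19 and touching nothing, so I'll hand the job in.

```bash
python3 -c "
from cell import r
print(r.job_done())"
```

```text
the job is handed in; nothing more can be done
None
```

I turned the wing knob clockwise in two light strokes (readings 2–3 N) until the pointer stood about 1 mm from the middle of the red band in the top view, lifted the hand clear and handed the job in at about 13 s; no verdict came back.

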